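# Drive a fit-up wedge home under a dog to close a butt seam

## Task

The far plate of this butt joint has sprung up at the seam. Start the loose steel wedge by hand, thin end first, into the throat of the rust-brown dog from the robot's right-hand side, then take the hammer by its handle and tap the wedge sideways, to the left, with separate light blows until it no longer advances, sits tight and the two plate edges are flush. The dog is only tacked on, so never strike hard; at the end lay the hammer back down flat on the bench clear of the joint, and leave the other things on the bench where they are.

Things in the scene. Friction and masses are not known exactly. Their poses are not given: they have to be found in the camera images.
- joint_plates: Butt joint on the bench: two grey plates 8 mm thick on flat bars, 220 mm along the seam, tops 20 mm over the bench. Origin on the bench under the seam's middle; x across the seam from the fixed near plate (-100 to -1.5 mm) to the far plate (1.5 to 130 mm), y along the seam. The far plate swings about its tacked edge x = 130 mm; flush, it lies on a rigid backing strip.
- dog: Rust-brown 20 mm thick dog tacked to the near plate, 46 mm high. Origin on the plate's top at x = 0 of joint_plates, mid thickness; same axes. Throat between leg (x = -2 mm) and down-turned nose (x = 33 mm). Mouth at y = -10 mm: drive the wedge in towards +y. Roof tapers 1:8; at the mouth 13.75 mm over the flush plate, but dogs differ by 0.9 mm, so the wedge's final depth differs by 7 mm: feel it.
- wedge: Bare steel wedge, 0.22 kg, 100 mm long, 25 mm wide, 6 mm high at the tip (x = +50 mm) to 18.5 mm at the butt (x = -50 mm), friction about 0.22 on greased dog and far plate. Origin under its middle on the flat underside; x points to the tip. It binds 26 to 41 mm past the mouth and is home some 29 mm further; then it takes blows of about 20 N to sit tight; over 50 N cracks the dog's tacks.
- wedge_tip (a point): Middle of the lower edge of the wedge's thin end.
- hammer: Double-faced hammer, 0.4 kg, lying on its side: pale ash handle, red collar, dark head with bright faces. Origin on its underside below the grip; x points along the handle to the head. Handle 20 mm wide, 24 mm high, x -180 to +30 mm, axis at z = 16 mm. Head's axis along y at x = 45 mm, z = 16 mm; head 32 mm high, 30 mm along x, flat faces at y = +42 and -42 mm.
- hammer_head (a point): Centre of the hammer's head.
- near_edge (a point): Upper edge of the near plate at the middle of the seam (fixed).
- high_edge (a point): Upper edge of the far plate at the middle of the seam: 4 mm above near_edge while sprung up (3.6 mm at the wedge), level when flush. Pressed at the wedge it yields to 5 N, rising to about 12 N just before flush.
- tape_measure: Yellow tape measure, 68x80x31 mm, origin under its middle. Bystander.
- flange: Drilled steel flange, 68 mm diameter, 10 mm high, origin under its middle. Bystander.
- tip_tin: Yellow tin with white lid, 67 mm diameter, 72 mm high, origin under its middle. Bystander.
- angle_offcut: Dark angle-iron offcut 30x85x30 mm, origin under its middle. Bystander.
- marker: Black marker, 124 mm long, 16 mm thick, origin under its middle. Bystander.
- nut: Large bright hexagon nut 30x34x16 mm, origin under its middle. Bystander.

How it is judged:
On the way, in this order (a step that is already met when the one before it is completed fails the run):
1. the wedge is started by hand: its tip is in the dog's throat, at least 10 mm past the mouth, and the fingers have let go of it (y of wedge_tip in the frame of dog above 0 m and x of wedge in the frame of dog between 0.006 and 0.027 m and contact force between the fingers and wedge below 0.1 N), for 0.2 s.
2. a first blow of the hammer on the wedge while the far plate is still more than 1 mm proud (contact force between hammer and wedge above 2 N and z of high_edge in the frame of near_edge above 0.001 m).
3. the hammer is drawn off the wedge (contact force between hammer and wedge below 0.05 N), for 0.15 s.
4. a further, separate blow on the wedge (contact force between hammer and wedge above 2 N).
At the end, for the whole second after the job is handed in: The wedge bears on the dog with more than 22 N by itself; the plate edges are flush within 0.8 mm; the hammer lies at rest flat on the bench, head centre below 22 mm and over 100 mm from the wedge's middle, touching neither wedge nor plates (contact force between wedge and dog above 22 N and z of high_edge in the frame of near_edge below 0.0008 m and contact force between hammer and wedge below 0.05 N and contact force between hammer and joint_plates below 0.05 N and height (world z) of hammer_head below 0.022 m and horizontal distance between hammer_head and wedge above 0.1 m and linear speed of hammer below 0.02 m/s and linear speed of wedge below 0.01 m/s).
It fails at once if the wedge is struck or pushed by the hammer with more than 50 N (the dog's tacks crack) (contact force between hammer and wedge above 50 N).
It fails at once if the wedge is driven by the fingers instead of the hammer (fingers on it while it bears on the dog with more than 15 N) (contact force between the fingers and wedge above 0.5 N and contact force between wedge and dog above 15 N).
It fails at once if a thing standing by (tape measure, flange, tin, offcut, marker or nut) is moved by more than 30 mm (distance of any of tape_measure, flange, tip_tin, angle_offcut, marker, nut from where it was at the start of the episode above 0.03 m).
It also fails if it takes over 58 s, if anything falls off the work surface, if the arm or the gripper's body presses on something with over 40 N, if the wrist force passes 120 N, or if a joint passes its speed limit or range.

## Robot

A 7-joint arm with a two-finger parallel gripper is mounted at the origin on the work surface; the furniture and walls round the work are solid. World frame = base frame: x ahead of the robot, y to its left, z up, the work surface at z = 0. Lengths are in m, angles in rad, forces in N, time in s.
With the tool pointing down it reaches from about 0.4 to 0.85 m from the base axis. Payload 4.4 kg.
Tool frame: the origin (TCP) lies midway between the tips of the shut fingers; the grasp point (between the pads) lies 19 mm behind it; z points along the fingers, y is the line along which they close (so a half turn about z gives the same grasp; the last joint's range is limited). The gripper opens to 94 mm and grips with 3 to 60 N. Pads are 16 mm wide; open, the fingers measure 119 mm over their backs; the gripper's body (75 mm by 177 mm) begins 78 mm behind the grasp point.
Start: joints at [1.119, 0.628, 0.038, 1.517, -0.027, 0.996, -0.02], TCP at [0.245, -0.602, 0.205] pointing down, gripper open.
Joint ranges: [-3.06, 3.06], [-0.37, 2.12], [-1.25, 1.32], [0.18, 2.47], [-1.1, 4.24], [0.23, 1.98], [-2.94, 2.94]. Speed limits (rad/s): [2.57, 2.57, 3.14, 3.14, 3.14, 3.14, 3.14].

## Interface

Orientations are given as a unit quaternion [w, x, y, z].
In Python, from workcell import manip gives the robot as it stands.
- The arm moves only by the shell command python3 -m jog 'ROWS' [FORCE]. ROWS is text: rows parted by semicolons, each of 7 numbers parted by spaces: the shift along the tool's x, y, z in units of 60 mm (1.0 is 60 mm), then the turn, a rotation vector about the tool's x, y, z in units of 5 degrees (1.0 is 5 degrees), then the opening, from 0 (shut) to 1 (fully open). A call has 1 to 20 rows; each row shifts and turns the commanded pose from where the row before left it, along the tool's axes as they then stand; what a row does not reach is not made up. A row lasts 1/8 s, in which the tool goes at most 62.5 mm and 10.7 degrees, less where a joint would pass 70% of its speed; a pose out of reach is approached as far as the arm can. A call is refused whole if a number of a shift passes 1 or a number of a turn 1, either way. A call with a gripper value outside its range is refused whole. The fingers move at their own pace and stop on an object; FORCE is the grip in N (left out, the last holds). Time passes only in rows, so rows that do not move let the fingers close. It gives the time, the measured TCP pose, the force, the opening and the grip force at its end, in the units of the state.
- manip.state(): the state, without advancing time (a new reading comes with each control period).
- manip.capture(name): name is "scene" or "top" or "wrist"; returns a dict with "pixels" (384x512x3 uint8, red, green, blue), "z_map" (384x512 float32, m along the optical axis (not along the pixel's ray), 0 where there is no reading), "vfov" (degrees; the focal length in pixels is half the picture's height over the tangent of half this angle, whatever the lens; pixels are square), "cx", "cy" (the principal point, pixels), "k1" (the pictures are not rectified: a ray, as slopes to the right and down, at radius r is drawn at 1 + k1 r^2 times it, then the intrinsics apply), "eye" and "orientation" of the camera in the world; the wrist camera has in their place "tool_from_camera" (4x4, takes a point from camera to tool coordinates, whose origin is the TCP and whose axes are the flange's). Camera axes: x right, y down, z forward; pixel columns grow to the right and rows downward; lengths in m; the calibration is good to about 2 mm. A picture is of the moment at which its call begins: read the wrist's pose just before it.
- manip.job_done(): hands the job in; it is judged then, once.
The state is a dict: "clock": time; "qpos": joint angles; "dq": joint speeds; "joint_efforts": joint torques, N m; "position": TCP position; "tool_rot": TCP orientation; "contact_force": force on the tool from outside, world axes, zero at the start; "torque": the same for the moment, N m; "opening": finger opening in m; "grasp_force": force on a finger pad.
Only numpy, scipy, OpenCV 4.12 (cv2) and the standard library are available. Lean on these libraries where they do the work, as an engineer would, in place of code of your own. Each camera call takes 0.05 s, during which the arm holds its last target. There are 200 camera calls.

## Working session

There is one attempt and no reset: what is moved stays moved. The work goes in short steps, Python scripts to look and compute and a shell command to move; the robot and the scene stay as the last step left them, time stands still between calls to the robot, and variables do not carry over. Pictures are saved under pics/ and viewed, at most 10 in all, crops included, and the job is handed in when it is done.

```bash
mkdir -p pics
cat > h.py <<'E'
import numpy as np, cv2
from scipy.spatial.transform import Rotation as R
from workcell import manip
def q2R(q): return R.from_quat([q[1],q[2],q[3],q[0]]).as_matrix()
def cap(name):
    s=manip.state(); c=manip.capture(name)
    h=c["pixels"].shape[0]; c["f"]=h/2/np.tan(np.radians(c["vfov"])/2)
    if "eye" in c: o=c["orientation"]; c["R"]=q2R(o) if np.size(o)==4 else np.array(o); c["e"]=np.array(c["eye"])
    else:
        T=np.array(c["tool_from_camera"]); Rt=q2R(s["tool_rot"]); c["R"]=Rt@T[:3,:3]; c["e"]=Rt@T[:3,3]+np.array(s["position"])
    return c
def ray(c,uv):
    uv=np.atleast_2d(uv).astype(float)
    K=np.array([[c["f"],0,c["cx"]],[0,c["f"],c["cy"]],[0,0,1]])
    n=cv2.undistortPointsIter(uv.reshape(-1,1,2),K,np.array([c["k1"],0,0,0,0]),None,None,(3,50,1e-10)).reshape(-1,2) if hasattr(cv2,"undistortPointsIter") else cv2.undistortPoints(uv.reshape(-1,1,2),K,np.array([c["k1"],0,0,0.])).reshape(-1,2)
    return np.c_[n,np.ones(len(n))]
def plane(c,uv,z):
    d=ray(c,uv)@c["R"].T; return c["e"]+d*((z-c["e"][2])/d[:,2:3])
def cloud(c):
    z=c["z_map"]; v,u=np.mgrid[:z.shape[0],:z.shape[1]]
    n=ray(c,np.c_[u.ravel(),v.ravel()]); P=(n*z.reshape(-1,1))@c["R"].T+c["e"]
    P[z.ravel()<=0]=np.nan
    return P.reshape(z.shape+(3,))
def proj(c,P):
    p=(np.atleast_2d(P)-c["e"])@c["R"]; n=p[:,:2]/p[:,2:]; r2=(n**2).sum(1,keepdims=True)
    return n*(1+c["k1"]*r2)*c["f"]+[c["cx"],c["cy"]]
def save(c,n,s=1.5):
    cv2.imwrite("pics/"+n,cv2.resize(c["pixels"][:,:,::-1],None,fx=s,fy=s))
E
python3 - <<'E'
from h import *
for n in ["top","scene","wrist"]:
    c=cap(n); print(n,c["e"],c["R"].round(3).tolist(),c["f"],c["cx"],c["cy"],c["k1"]); save(c,n+"0.png",1.5)
print(manip.state())
E
```

```text
top [ 0.38488553 -0.03578889  0.99506374] [[0.029, -0.987, 0.155], [-1.0, -0.028, 0.01], [-0.006, -0.156, -0.988]] 362.810295380553 258.0217128992021 192.36864224503907 0.01641595185267406
scene [-0.13026504  0.51857094  1.07926261] [[-0.661, -0.565, 0.493], [-0.75, 0.503, -0.429], [-0.006, -0.654, -0.757]] 443.65512224688456 253.71440264600565 189.8182072661019 -0.0923220618432521
wrist [ 0.31148808 -0.574478    0.38342532] [[0.376, -0.897, -0.233], [-0.927, -0.364, -0.093], [-0.001, 0.251, -0.968]] 272.7367344836163 256.60950384211645 189.6511978026884 0.0008642137004125522
{'clock': 0.15, 'qpos': array([ 1.11921897,  0.62914077,  0.03844326,  1.51812036, -0.02699624,
        0.9962669 , -0.01999205]), 'dq': array([-1.19134797e-04, -3.20705044e-03,  2.66890783e-05, -2.74548065e-03,
        6.55660625e-04, -4.06981267e-05,  2.11266794e-03]), 'joint_efforts': array([ 1.59502957e-03, -5.50095391e+01,  1.14482503e+00, -1.86818075e+01,
       -5.21735684e-02,  2.08890648e-02,  1.01756059e-04]), 'position': array([ 0.24442934, -0.60176067,  0.20476639]), 'tool_rot': array([-6.95124633e-04,  9.81452945e-01,  1.91701889e-01, -1.39001286e-04]), 'contact_force': array([ 0.71623604,  0.20407151, -0.35719954]), 'torque': array([-0.02329641,  0.05248673,  0.01335798]), 'grasp_force': 0.0, 'opening': 0.09444179381927481}
```

View pics/top0.png

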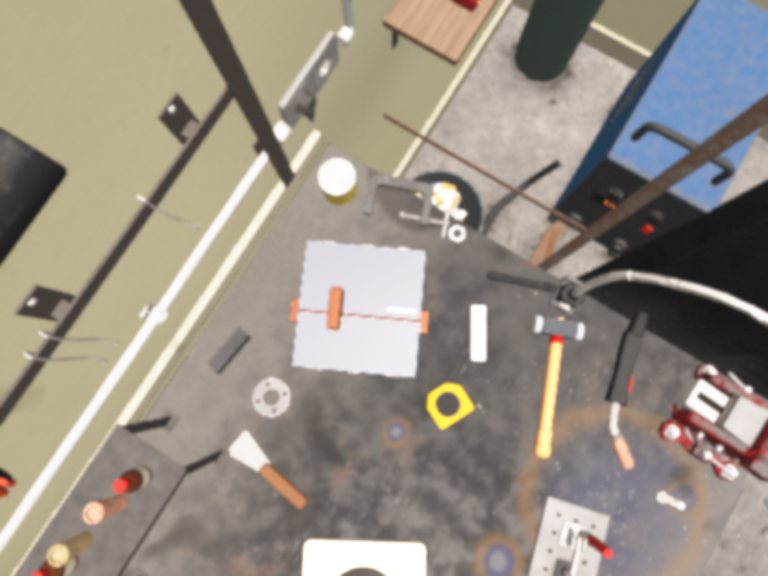

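View pics/scene0.png

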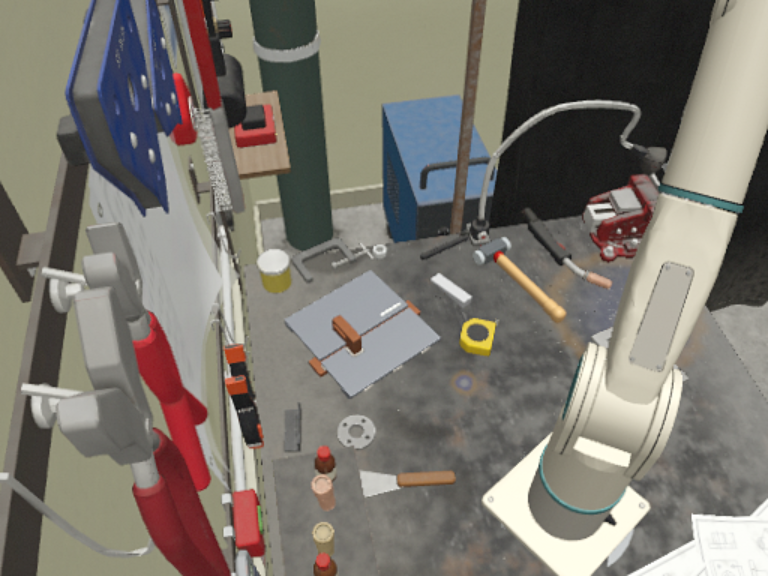

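The top view (1.5x scale) shows the plates around (360,310), the dog at (335,307), the wedge as a pale bar at (479,333) and the hammer at (553,390) with its head at (559,327). The tape is at (450,405), the flange at (272,397), the tin at (337,180), the offcut at (230,350) and the nut at (457,233). In the scene view the wedge is at (452,289), the hammer at (530,285) and the dog at (347,333). Next I measure these in both views.

```bash
cat > seg.py <<'E'
from h import *
def blob(c,mask,near,zr=None):
    n,l,st,ce=cv2.connectedComponentsWithStats(mask.astype(np.uint8),connectivity=8)
    ok=[i for i in range(1,n) if st[i,4]>=15]
    i=min(ok,key=lambda i:np.hypot(*(ce[i]-near)))
    return l==i,ce[i],st[i,4]
def hsv(c): return cv2.cvtColor(c["pixels"],cv2.COLOR_RGB2HSV).astype(int)
def rect(P):
    (x,y),(w,h),a=cv2.minAreaRect((P[:,:2]*1000).astype(np.float32)); b=cv2.boxPoints(((x,y),(w,h),a))
    e=b[1]-b[0] if np.hypot(*(b[1]-b[0]))>np.hypot(*(b[2]-b[1])) else b[2]-b[1]
    return np.round([x,y],1),round(max(w,h),1),round(min(w,h),1),round(np.degrees(np.arctan2(e[1],e[0])),1)
E
python3 - <<'E'
from seg import *
near={"top":dict(wedge=(319,222),dog=(223,205),handle=(367,265),head=(373,218),plates=(230,190)),
"scene":dict(wedge=(301,193),dog=(231,222),handle=(355,190),head=(327,167),plates=(250,200))}
zz=dict(wedge=.012,dog=.066,handle=.028,head=.032,plates=.02)
for n in near:
    c=cap(n); H=hsv(c); h,s,v=H[...,0],H[...,1],H[...,2]; P=cloud(c)
    M=dict(wedge=(v>190)&(s<40),dog=((h<12)|(h>172))&(s>110)&(v>60),handle=(h>8)&(h<25)&(s>80)&(v>120),plates=(v>110)&(v<190)&(s<50))
    for k,m in M.items():
        b,ce,a=blob(c,m,near[n][k]); y,x=np.nonzero(b); q=P[b]; q=q[~np.isnan(q[:,0])]
        pr=plane(c,np.c_[x,y],zz[k])
        print(n,k,ce.round(1),a,"z pct",np.percentile(q[:,2],[5,50,95]).round(4),"rectcloud",rect(q),"rectplane",rect(pr))
    u,w=near[n]["head"]; print("head depth pt",P[w-3:w+4:3,u-6:u+7:3].round(3).tolist())
E
```

```text
top wedge [318.9 221.3] 409 z pct [-0.0007  0.0115  0.0184] rectcloud (array([ 466. , -194.3]), 102.5, 29.9, np.float32(-0.5)) rectplane (array([ 464.9, -192.9]), 100.6, 27.2, np.float32(0.3))
top dog [223.  204.9] 192 z pct [0.0633 0.0658 0.0688] rectcloud (array([496. ,  63.5]), 68.7, 18.8, np.float32(-4.9)) rectplane (array([495.9,  63.3]), 68.4, 18.9, np.float32(-4.5))
top handle [364.9 269.2] 516 z pct [-0.001   0.0224  0.029 ] rectcloud (array([ 346.9, -321.9]), 207.5, 41.9, np.float32(-9.6)) rectplane (array([ 349.2, -316. ]), 204.7, 38.2, np.float32(-9.7))
top plates [167.1 161.8] 42 z pct [0.0181 0.0269 0.035 ] rectcloud (array([615.6, 225.2]), 65.1, 2.2, np.float32(-30.3)) rectplane (array([616.3, 225.7]), 64.9, 7.8, np.float32(-29.8))
head depth pt [[[0.484, -0.316, 0.032], [0.484, -0.324, 0.033], [0.484, -0.333, 0.03], [0.484, -0.34, 0.033], [0.485, -0.348, 0.034]], [[0.476, -0.317, 0.031], [0.476, -0.324, 0.034], [0.476, -0.333, 0.03], [0.477, -0.34, 0.031], [0.477, -0.348, 0.031]], [[0.468, -0.316, 0.032], [0.468, -0.325, 0.028], [0.468, -0.332, 0.031], [0.468, -0.339, 
[... 473 characters left out ...]
loud (array([ 347.1, -324.1]), 199.9, 46.9, np.float32(-9.7)) rectplane (array([ 347.3, -307.3]), 210.9, 36.2, np.float32(-10.1))
scene plates [252.9 165.6] 15 z pct [-0.0008  0.0085  0.0167] rectcloud (array([ 646.5, -156.2]), 18.8, 11.1, np.float32(-0.9)) rectplane (array([ 641.7, -149.4]), 13.5, 13.2, np.float32(12.9))
head depth pt [[[0.489, -0.313, 0.033], [0.481, -0.319, 0.036], [0.475, -0.328, 0.034], [0.47, -0.336, 0.032], [0.463, -0.343, 0.033]], [[0.481, -0.306, 0.03], [0.475, -0.313, 0.03], [0.465, -0.316, 0.036], [0.463, -0.33, 0.028], [0.457, -0.337, 0.028]], [[0.473, -0.297, 0.029], [0.464, -0.301, 0.033], [0.462, -0.315, 0.024], [0.456, -0.322, 0.025], [0.447, -0.326, 0.029]]]
```

View pics/wrist0.png

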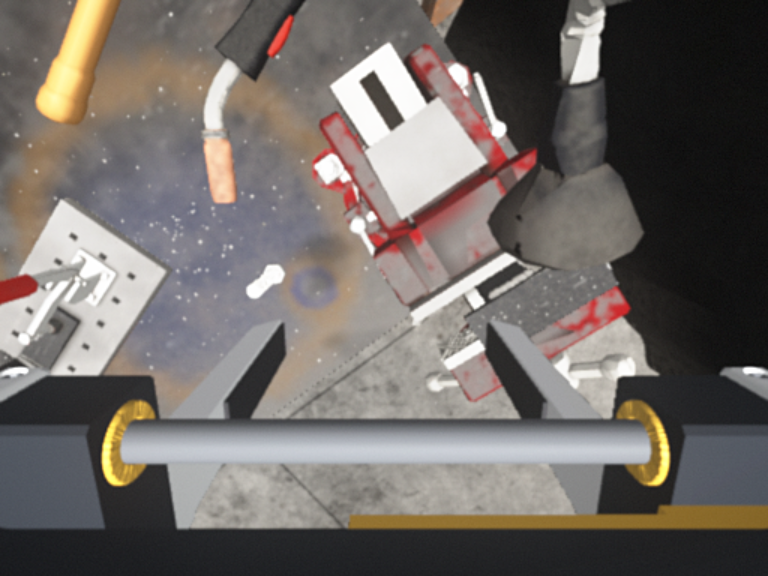

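Run:
```python
from seg import *
c=cap("top"); H=hsv(c); h,s,v=H[...,0],H[...,1],H[...,2]; P=cloud(c)
b,_,_=blob(c,(v>190)&(s<40),(319,222)); q=P[b]
for x in np.arange(.415,.52,.02):
    m=abs(q[:,0]-x)<.01; print("wedge x",round(x,3),np.nanmedian(q[m,2]).round(4))
X,Y,Z=P[...,0],P[...,1],P[...,2]
m=(X>.35)&(X<.68)&(Y>-.12)&(Y<.2)&(Z>.012)&(Z<.035)&(v>100)&(s<60)
m=cv2.morphologyEx(m.astype(np.uint8),cv2.MORPH_OPEN,np.ones((5,5)))>0
yy,xx=np.nonzero(m); print("plates",rect(P[m]),rect(plane(c,np.c_[xx,yy],.02)),np.nanpercentile(P[m][:,2],[5,50,95]))
for x in np.arange(.4,.63,.02):
    k=m&(abs(X-x)<.01); print("plate z",round(x,3),np.nanmedian(Z[k]).round(4),end="; ")
r=((h<12)|(h>172))&(s>110)&(v>60)
n,l,st,ce=cv2.connectedComponentsWithStats(r.astype(np.uint8))
for i in range(1,n):
    if st[i,4]>8:
        p=plane(c,ce[i],.02)[0]
        if .4<p[0]<.65 and abs(p[1])<.2: print("\nred",ce[i],st[i],p.round(4))
# bystander distances
for nm,uv,z in [("tape",(300,270),.031),("nut",(304,155),.016),("marker?",(350,188),.016)]: print(nm,plane(c,uv,z).round(3))
```

```text
wedge x 0.415 0.0176
wedge x 0.435 0.0159
wedge x 0.455 0.0134
wedge x 0.475 0.0111
wedge x 0.495 0.0082
wedge x 0.515 0.0044
plates (array([534.6,  22.1]), 296.5, 225.2, np.float32(-2.9)) (array([534.3,  21.9]), 295.9, 224.4, np.float32(-3.0)) [0.01761658 0.02122329 0.02503706]
plate z 0.4 0.0201; plate z 0.42 0.0203; plate z 0.44 0.0203; plate z 0.46 0.0203; plate z 0.48 0.0202; plate z 0.5 0.024; plate z 0.52 0.0232; plate z 0.54 0.0227; plate z 0.56 0.0221; plate z 0.58 0.0215; plate z 0.6 0.0209; plate z 0.62 0.0201; 
red [222.97916667 204.91145833] [219 192   9  27 192] [0.5013 0.0682 0.02  ]

red [195.48979592 206.36734694] [194 200   5  14  49] [0.4952 0.1423 0.02  ]

red [283.25925926 213.90740741] [281 207   5  15  54] [ 0.4815 -0.0953  0.02  ]
tape [[ 0.336 -0.141  0.031]]
nut [[ 0.647 -0.15   0.016]]
marker? [[ 0.558 -0.276  0.016]]
```

```bash
python3 -m jog '0 0 0 0 0 1 1;0 0 0 0 0 1 1;0 0 0 0 0 1 1;0 0 0 0 0 1 1;0 0 0 0 0 0.42 1;0.46 -0.85 0 0 0 0 1;0.46 -0.85 0 0 0 0 1;0.46 -0.85 0 0 0 0 1;0.46 -0.85 0 0 0 0 1;0.46 -0.85 0 0 0 0 1;0.46 -0.85 0 0 0 0 1;0.46 -0.85 0 0 0 0 1;0.46 -0.85 0 0 0 0 1;0 0 0 0 0 0 1'
python3 - <<'E'
from seg import *
c=cap("wrist"); save(c,"wrist1.png"); print(c["e"])
H=hsv(c); s,v=H[...,1],H[...,2]; P=cloud(c)
X,Y,Z=P[...,0],P[...,1],P[...,2]
m=(abs(X-.465)<.07)&(abs(Y+.193)<.03)&(Z>.0035)&(Z<.03)
yy,xx=np.nonzero(m);q=P[m];print(m.sum(),rect(q),np.nanpercentile(q[:,2],[5,50,95]), xx.mean(),yy.mean())
m2=(v>190)&(s<40)&(abs(X-.465)<.07)&(abs(Y+.193)<.03)
print(m2.sum(),rect(P[m2]))
E
```

```text
clock: 2.05
position: [0.468, -0.1889, 0.2055]
tool_rot: [-0.001, 1.0, 0.005, 0.001]
contact_force: [-0.0, -0.2, 0.6]
opening: 0.094
grasp_force: 0.0
[ 0.54007171 -0.18832721  0.38438544]
1296 (array([ 464.3, -191.9]), 100.3, 25.1, np.float32(-1.4)) [0.00600233 0.01157426 0.01742622] 258.94058641975306 174.78395061728395
4623 (array([ 462.3, -185.8]), 109.0, 59.0, np.float32(-13.4))
```

```bash
python3 -m jog '-0.32 0.05 0.9 0 0 0.4 1;0 0 0.9 0 0 0 0.7;0 0 0.9 0 0 0 0.6;0 0 0.4 0 0 0 0.6;0 0 0 0 0 0 0.6'; python3 -c "
from h import *
s=manip.state();print(s['position'],(q2R(s['tool_rot'])).round(4).tolist())"
```

```text
clock: 2.72
position: [0.4441, -0.1986, 0.0181]
tool_rot: [-0.0, 1.0, -0.019, -0.002]
contact_force: [0.6, 0.2, 0.4]
opening: 0.0583
grasp_force: 0.0
[ 0.44407639 -0.19858509  0.0180745 ] [[0.9993, -0.0374, -0.0039], [-0.0374, -0.9993, 0.0005], [-0.0039, -0.0004, -1.0]]
```

View pics/wrist1.png

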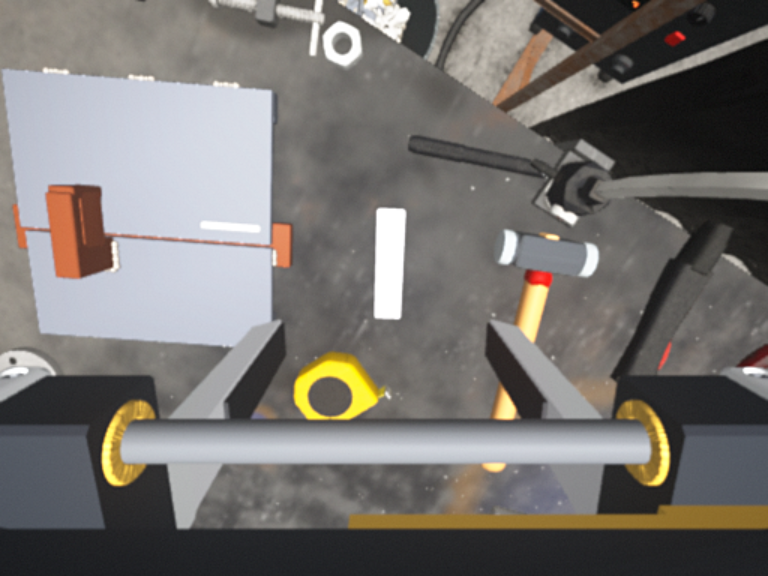

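```bash
python3 -m jog '0.08 -0.12 0 0 0 -0.14 0.6;0 0 0.25 0 0 0 0.6;0 0 0 0 0 0 0.6;0 0 0 0 0 0 0.2;0 0 0 0 0 0 0.1;0 0 0 0 0 0 0.1;0 0 0 0 0 0 0.1' 30
```

```text
clock: 3.6
position: [0.4514, -0.1904, 0.0047]
tool_rot: [0.0, 1.0, -0.011, 0.0]
contact_force: [-0.1, -2.2, 0.7]
opening: 0.0245
grasp_force: 30.0
```

```bash
python3 -m jog '0 0 -0.5 0 0 0 0.1;0 0 -0.9 0 0 -1 0.1;0 0 -0.9 0 0 -1 0.1;0 0 -0.7 0 0 -1 0.1;0 0 0 0 0 -1 0.1;0 0 0 0 0 -1 0.1;0 0 0 0 0 -1 0.1;0 0 0 0 0 -1 0.1;0 0 0 0 0 -1 0.1;0 0 0 0 0 -1 0.1;0 0 0 0 0 -1 0.1;0 0 0 0 0 -1 0.1;0 0 0 0 0 -1 0.1;0 0 0 0 0 -1 0.1;0 0 0 0 0 -1 0.1;0 0 0 0 0 -1 0.1;0 0 0 0 0 -1 0.1;0 0 0 0 0 -1 0.1;0 0 0 0 0 -0.6 0.1' && python3 -m jog '0.9 0 0 0 0 0 0.1;0.9 0 0 0 0 0 0.1;0.7 0 0 0 0 0 0.1;0 -0.5 0 0 0 0 0.1;0 -0.4 0 0 0 0 0.1;0 0 0 0 0 0 0.1;0 0 0 0 0 0 0.1'
python3 - <<'E'
from seg import *
s=manip.state(); print(s['position'],q2R(s['tool_rot']).round(4).tolist())
c=cap("wrist"); save(c,"wrist2.png"); np.savez("w2.npz",z=c["z_map"],p=c["pixels"],R=c["R"],e=c["e"],f=c["f"],cx=c["cx"],cy=c["cy"],k1=c["k1"])
P=cloud(c);print(c["e"])
E
```

```text
clock: 5.98
position: [0.4505, -0.1901, 0.1841]
tool_rot: [-0.001, 0.727, 0.687, -0.0]
contact_force: [-0.6, 0.1, -2.4]
opening: 0.0245
grasp_force: 30.0
clock: 6.85
position: [0.4071, -0.0375, 0.1847]
tool_rot: [0.001, 0.727, 0.686, 0.001]
contact_force: [-0.5, -0.2, -2.0]
opening: 0.0245
grasp_force: 30.0
[ 0.40710749 -0.03746854  0.18467618] [[0.0579, 0.9983, 0.0016], [0.9983, -0.0579, 0.0001], [0.0001, 0.0016, -1.0]]
[0.41088106 0.03507309 0.36343756]
```

View pics/wrist2.png

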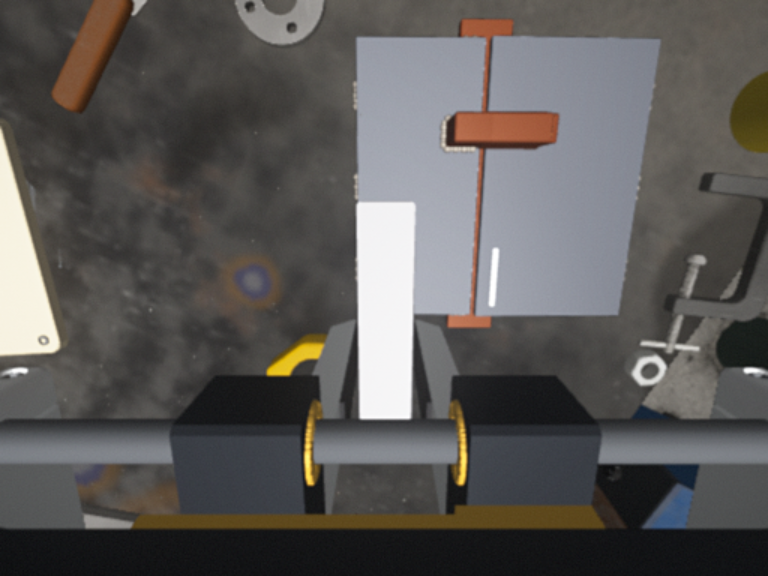

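The wrist view shows the wedge held with its tip up at (387,205), the dog at (505,130), the seam from (487,40) to (475,315) and the plate's corners. I measure the joint, the dog and the held wedge from it.

Run:
```python
from seg import *
d=np.load("w2.npz"); c={k:d[k] for k in d}; c["z_map"]=c["z"]; c["pixels"]=c["p"]
for k in("f","cx","cy","k1"): c[k]=float(c[k])
H=hsv(c); h,s,v=H[...,0],H[...,1],H[...,2]; P=cloud(c); X,Y,Z=P[...,0],P[...,1],P[...,2]
red=((h<12)|(h>172))&(s>110)&(v>60)&(X>.36)&(X<.65)&(Y>-.13)&(Y<.18)
top=red&(Z>.058)&(Z<.075); print("dog top",top.sum(),rect(P[top]),np.nanmedian(Z[top]))
n,l,st,ce=cv2.connectedComponentsWithStats((red&(Z<.03)).astype(np.uint8))
for i in range(1,n):
    if st[i,4]>8: m=l==i; print("red low",st[i],np.nanmedian(P[m],0).round(4), rect(P[m]))
# seam line from reds between tacks
m=red&(Z<.03)&(Y>-.07)&(Y<.13)&(Z>0)&~((Y>.03)&(Y<.09)); 
if m.sum()>10: f=np.polyfit(Y[m],X[m],1); print("seam x=",f,"yaw",-np.degrees(np.arctan(f[0])),m.sum())
pl=(s<60)&(v>90)&(X>.36)&(X<.66)&(Y>-.12)&(Y<.17)&(Z>.014)&(Z<.032)
pl=cv2.morphologyEx(pl.astype(np.uint8),cv2.MORPH_OPEN,np.ones((5,5)))>0
print("plates",rect(P[pl]))
for y0 in (-.06,-.02,.03,.1):
    k=pl&(abs(Y-y0)<.006); print(y0,np.nanmin(X[k]),np.nanmax(X[k]),end=" ")
    f=np.polyfit(X[k&(X>.51)],Z[k&(X>.51)],1); print("near z",np.nanmedian(Z[k&(X<.47)]),"far slope",f,"at .505",np.polyval(f,.505))
w=(Z>.15)&(Z<.23)&(v>190)&(s<40); q=P[w]; print("wedge held",w.sum(),rect(q))
for y in np.arange(-.04,.05,.01):
    k=w&(abs(Y-y)<.005)
    if k.sum()>5: print(round(y,3),np.nanmin(X[k]).round(4),np.nanmax(X[k]).round(4),np.nanmedian(Z[k]).round(4))
ys=Y[w]; print("tip y",np.nanpercentile(ys,[95,99,100]))
```

```text
dog top 1400 (array([496.5,  64.4]), 72.4, 19.7, np.float32(-4.6)) 0.06506317711393941
red low [306  12  36  62 502] [0.4949 0.1407 0.0114] (array([487.5, 122.1]), 66.3, 41.8, np.float32(66.9))
red low [298  99  29 120 428] [ 0.4854 -0.0888  0.0116] (array([478.2, -25.9]), 159.8, 38.4, np.float32(-88.9))
seam x= [0.06265125 0.48791136] yaw -3.5849664489661386 235
plates (array([504. ,  23.1]), 233.8, 220.4, np.float32(-3.7))
-0.06 0.43094257675994707 0.6156456422950374 near z 0.019524768310289986 far slope [-0.03380272  0.04010241] at .505 0.02303203299620937
-0.02 0.4326547595700472 0.6153526080430298 near z 0.019556753479998246 far slope [-0.03024697  0.03816636] at .505 0.02289164263843172
0.03 0.3877539292625388 0.6187748813451395 near z 0.019430495193288683 far slope [-0.03029426  0.03820915] at .505 0.022910549206712323
0.1 0.3917227061845271 0.6224766177170354 near z 0.01944558223290721 far slope [-0.03249578  0.03961273] at .505 0.023202365324153523
wedge held 5276 (array([407.6, -22.7]), 97.4, 24.6, np.float32(86.1))
-0.04 0.3947 0.4188 0.1938
-0.03 0.3953 0.4192 0.1926
-0.02 0.3959 0.4203 0.1912
-0.01 0.3964 0.4209 0.19
0.0 0.3966 0.4214 0.1888
0.01 0.3973 0.4225 0.1875
0.02 0.3979 0.423 0.1862
0.03 0.3986 0.4217 0.1854
tip y [0.02169548 0.02516384 0.02639158]
```

```bash
python3 -m jog '0.15 0.78 0 0 0 0.06 0.1;0 0.78 0 0 0 0 0.1;0 0 0.9 0 0 0 0.1;0 0 0.9 0 0 0 0.1;0 0 0.6 0 0 0 0.1;0 0 0 0 0 0 0.1;0 0 0 0 0 0 0.1' && python3 -c "
from h import *
s=manip.state();p=np.array(s['position']);M=q2R(s['tool_rot']);print(p,M.round(4).tolist())
o=np.array([.4916,.0647]);x=np.array([.998,-.0645]);y=np.array([.0645,.998])
t=p[:2]+M[:2,0]*.063-o;print('tip dog',t@x,t@y,'centre x',(p[:2]+M[:2,0]*.013-o)@x)"
```

```text
clock: 7.78
position: [0.5013, -0.0339, 0.0413]
tool_rot: [0.001, 0.729, 0.685, 0.001]
contact_force: [0.5, -0.6, -2.0]
opening: 0.0248
grasp_force: 30.0
[ 0.50131448 -0.03388195  0.04133277] [[0.0629, 0.998, 0.0019], [0.998, -0.0629, 0.0002], [0.0003, 0.0019, -1.0]]
tip dog 0.015950181023559426 -0.03475311472617837 centre x 0.016032249783106058
```

```bash
python3 -m jog '0 0 0.1 0 0 0 0.1;0 0 0.09 0 0 0 0.1;0 0 0 0 0 0 0.1;0 0 0 0 0 0 0.1'
python3 - <<'E'
from seg import *
c=cap("wrist"); save(c,"wrist3.png"); H=hsv(c); h,s,v=H[...,0],H[...,1],H[...,2]; P=cloud(c); X,Y,Z=P[...,0],P[...,1],P[...,2]
top=((h<12)|(h>172))&(s>110)&(v>60)&(Z>.058)&(Z<.075)&(X>.4)&(X<.6)&(Y>.02)&(Y<.1)
print("dog",top.sum(),rect(P[top]))
w=(Z>.026)&(Z<.055)&(v>190)&(s<40)&(abs(X-.505)<.03)&(Y<.05)&(Y>-.06)
print("wedge",w.sum(),rect(P[w]))
for y in np.arange(-.03,.04,.01):
    k=w&(abs(Y-y)<.005)
    if k.sum()>5: print(round(y,3),np.nanmin(X[k]).round(4),np.nanmax(X[k]).round(4),np.nanmedian(Z[k]).round(4))
k=(s<60)&(v>90)&(abs(Y-.01)<.03)&(X>.53)&(X<.56)&(Z<.03); print("plate .545",np.nanmedian(Z[k])); k=(s<60)&(v>90)&(abs(Y-.01)<.03)&(X>.44)&(X<.47)&(Z<.03);print("near",np.nanmedian(Z[k]))
E
```

```text
clock: 8.28
position: [0.5001, -0.034, 0.0293]
tool_rot: [0.0, 0.729, 0.685, 0.0]
contact_force: [0.2, 0.3, -1.1]
opening: 0.0247
grasp_force: 30.0
dog 6490 (array([496.9,  64.6]), 72.0, 19.9, np.float32(-3.8))
wedge 4984 (array([501. , -15.7]), 90.0, 24.7, np.float32(86.0))
-0.03 0.488 0.512 0.0376
-0.02 0.4888 0.5132 0.0362
-0.01 0.4887 0.5138 0.035
0.0 0.4894 0.5143 0.0337
0.01 0.4902 0.5148 0.0325
0.02 0.4909 0.516 0.0312
0.03 0.4916 0.5162 0.0304
plate .545 0.021782736611318243
near 0.01955207880911322
```

View pics/wrist3.png

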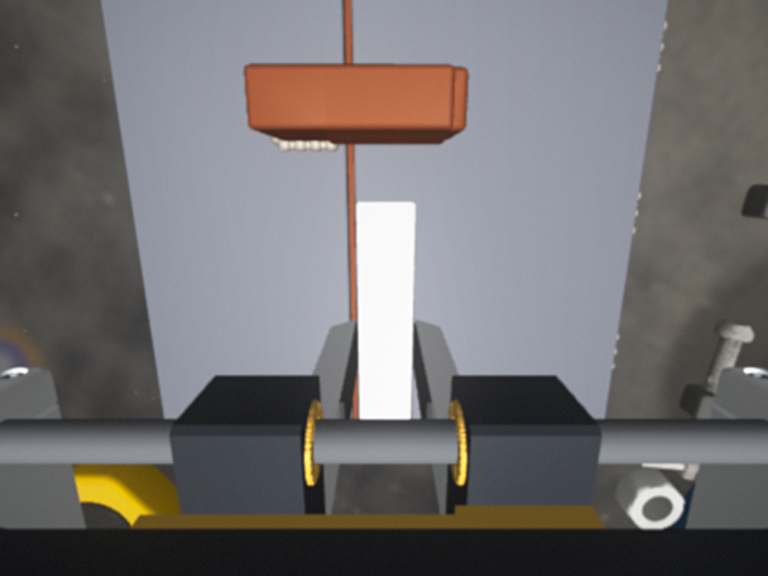

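The view shows the wedge's tip at (387,203) lined up with the throat under the dog, whose top is at (350,100), and centred between leg and nose. I slide it in.

```bash
python3 -m jog '0.2 0 0.01 0 0 0 0.1;0.2 0.01 0 0 0 0 0.1;0.15 0.01 0 0 0 0 0.1;0.15 0 0 0 0 0 0.1;0 0 0 0 0 0 0.1;0 0 0 0 0 0 0.1'
```

```text
clock: 9.07
position: [0.5039, 0.008, 0.0286]
tool_rot: [0.0, 0.729, 0.685, 0.0]
contact_force: [0.8, 0.9, 0.3]
opening: 0.0247
grasp_force: 30.0
```

```bash
python3 -m jog '0 0 0 0 0 0 0.3;0 0 0 0 0 0 0.5;0 0 0 0 0 0 0.5;0 0 0 0 0 0 0.5;0 0 -0.3 0 0 0 0.5;0 0 -0.9 0 0 0 0.5;0 0 -0.9 0 0 0 0.5;0 0 -0.7 0 0 0 0.5;0 0 0 0 0 0 0.5'
python3 - <<'E'
from seg import *
c=cap("wrist"); np.save("pics/w4.npy",c["pixels"]); H=hsv(c); h,s,v=H[...,0],H[...,1],H[...,2]; P=cloud(c); X,Y,Z=P[...,0],P[...,1],P[...,2]
top=((h<12)|(h>172))&(s>110)&(v>60)&(Z>.058)&(Z<.075)&(X>.4)&(X<.6)&(Y>.02)&(Y<.1)
print("dog",top.sum(),rect(P[top]))
w=(Z>.026)&(Z<.055)&(v>190)&(s<40)&(abs(X-.505)<.03)&(Y<.06)&(Y>-.08)
print("wedge",w.sum(),rect(P[w]))
for y in np.arange(-.04,.06,.01):
    k=w&(abs(Y-y)<.005)
    if k.sum()>5: print(round(y,3),np.nanmin(X[k]).round(4),np.nanmax(X[k]).round(4),np.nanmedian(Z[k]).round(4))
print("butt y",np.nanpercentile(Y[w],[0,1,2]), manip.state()["position"])
E
```

```text
clock: 10.2
position: [0.506, 0.008, 0.1996]
tool_rot: [0.002, 0.729, 0.684, 0.003]
contact_force: [0.5, -0.3, -0.7]
opening: 0.0472
grasp_force: 0.0
dog 1095 (array([497.2,  64.8]), 70.5, 20.0, np.float32(-3.6))
wedge 1191 (array([503.4,   5.7]), 89.5, 23.4, np.float32(86.3))
-0.03 0.4897 0.5131 0.0412
-0.02 0.4898 0.5137 0.0405
-0.01 0.4905 0.5143 0.0392
0.0 0.4912 0.5149 0.0379
0.01 0.4919 0.5155 0.0367
0.02 0.4926 0.5162 0.0354
0.03 0.4933 0.5168 0.0341
0.04 0.494 0.5174 0.033
0.05 0.4947 0.5177 0.0321
butt y [-0.03884584 -0.02803757 -0.0273173 ] [0.50448056 0.0077033  0.19766188]
```

```bash
python3 - <<'E'
from seg import *
for n in("top","scene"):
    P=cloud(cap(n)); X,Y,Z=P[...,0],P[...,1],P[...,2]
    for z0 in(.04,.1,.2,.3):
        m=(X>.3)&(X<.62)&(Y<-.2)&(Y>-.62)&(Z>z0)&(Z<z0+.1)
        if m.sum(): print(n,z0,m.sum(),np.nanpercentile(P[m],[1,50,99],axis=0).round(3).tolist())
E
python3 -m jog '-0.94 -0.14 0 0 0 0 0.6;-0.94 -0.14 0 0 0 0 0.6;-0.94 -0.14 0 0 0 0 0.6;-0.94 -0.14 0 0 0 0 0.7;0 0 0 0 0 0 0.7'
```

```text
top 0.04 2384 [[0.301, -0.618, 0.042], [0.351, -0.561, 0.089], [0.546, -0.336, 0.125]]
top 0.1 970 [[0.3, -0.619, 0.101], [0.335, -0.585, 0.116], [0.544, -0.349, 0.194]]
top 0.2 327 [[0.501, -0.428, 0.202], [0.522, -0.393, 0.265], [0.543, -0.359, 0.299]]
top 0.3 319 [[0.461, -0.487, 0.301], [0.485, -0.456, 0.323], [0.508, -0.425, 0.337]]
scene 0.04 171 [[0.508, -0.369, 0.04], [0.531, -0.35, 0.059], [0.549, -0.333, 0.139]]
scene 0.1 110 [[0.529, -0.366, 0.101], [0.534, -0.355, 0.151], [0.543, -0.345, 0.198]]
scene 0.2 170 [[0.499, -0.436, 0.203], [0.522, -0.391, 0.257], [0.539, -0.36, 0.298]]
scene 0.3 69 [[0.478, -0.462, 0.301], [0.491, -0.445, 0.314], [0.507, -0.424, 0.325]]
clock: 10.98
position: [0.4531, -0.2201, 0.1945]
tool_rot: [-0.001, 0.732, 0.681, -0.002]
contact_force: [0.1, 0.4, -0.6]
opening: 0.0657
grasp_force: 0.0
```

```bash
python3 -m jog '0 0 0 0 0 1 0.7;0 0 0 0 0 1 0.7;0 0 0 0 0 1 0.7;0 0 0 0 0 1 0.7;0 0 0 0 0 1 0.7;0 0 0 0 0 1 0.7;0 0 0 0 0 1 0.7;0 0 0 0 0 1 0.7;0 0 0 0 0 1 0.7;0 0 0 0 0 1 0.7;0 0 0 0 0 1 0.7;0 0 0 0 0 1 0.7;0 0 0 0 0 1 0.7;0 0 0 0 0 1 0.7;0 0 0 0 0 1 0.7;0 0 0 0 0 1 0.7;0 0 0 0 0 1 0.7;0 0 0 0 0 1 0.7;0 0 0 0 0 1 0.7;0 0 0 0 0 0.1 0.7' && python3 -m jog '0 0.5 0.5 0 0 0 0.7;0 0 0 0 0 0 0.7;0 0 0 0 0 0 0.7'
python3 - <<'E'
from seg import *
s=manip.state(); print(s["position"],q2R(s["tool_rot"]).round(4).tolist())
c=cap("wrist"); save(c,"wrist5.png"); H=hsv(c); h,s,v=H[...,0],H[...,1],H[...,2]; P=cloud(c); X,Y,Z=P[...,0],P[...,1],P[...,2]
reg=(X>.25)&(X<.52)&(Y>-.40)&(Y<-.26)
hd=reg&(h>8)&(h<25)&(s>80)&(v>120)&(Z>.008)&(Z<.04); print("handle",hd.sum(),rect(P[hd]))
hm=reg&(Z>.018)&(Z<.045)&(X>.44); print("hm",hm.sum(),rect(P[hm]))
k=reg&(Z>.022)&(Z<.036)
for x in np.arange(.36,.5,.01):
    j=k&(abs(X-x)<.005)
    if j.sum()>3: print(round(x,3),np.nanpercentile(Y[j],[2,98]).round(4),np.nanmedian(Z[j]).round(4),j.sum())
E
```

```text
clock: 13.48
position: [0.4557, -0.2136, 0.1953]
tool_rot: [-0.0, 0.997, -0.078, -0.001]
contact_force: [-0.6, 0.1, 0.7]
opening: 0.0661
grasp_force: 0.0
clock: 13.85
position: [0.4515, -0.2437, 0.1663]
tool_rot: [-0.001, 0.997, -0.079, -0.0]
contact_force: [0.6, -0.0, 0.5]
opening: 0.0656
grasp_force: 0.0
[ 0.45145165 -0.24371629  0.16633807] [[0.9876, -0.1569, -0.0006], [-0.1569, -0.9876, 0.0011], [-0.0008, -0.001, -1.0]]
handle 341 (array([ 374.4, -317.9]), 242.4, 22.4, np.float32(-8.8))
hm 2530 (array([ 479.8, -331.9]), 87.4, 78.4, np.float32(-77.5))
0.38 [-0.3278 -0.3243] 0.0248 6
0.39 [-0.328  -0.3195] 0.0267 43
0.4 [-0.3303 -0.3125] 0.0265 112
0.41 [-0.3311 -0.3141] 0.0266 114
0.42 [-0.3317 -0.3154] 0.0265 117
0.43 [-0.334  -0.3168] 0.0265 121
0.44 [-0.3346 -0.3181] 0.0266 116
0.45 [-0.3376 -0.3197] 0.0272 128
0.46 [-0.3712 -0.3204] 0.0284 254
0.47 [-0.3723 -0.2925] 0.0311 576
0.48 [-0.3734 -0.2918] 0.031 656
0.49 [-0.3587 -0.2928] 0.0304 461
0.5 [-0.3098 -0.2936] 0.024 13
```

View pics/wrist5.png

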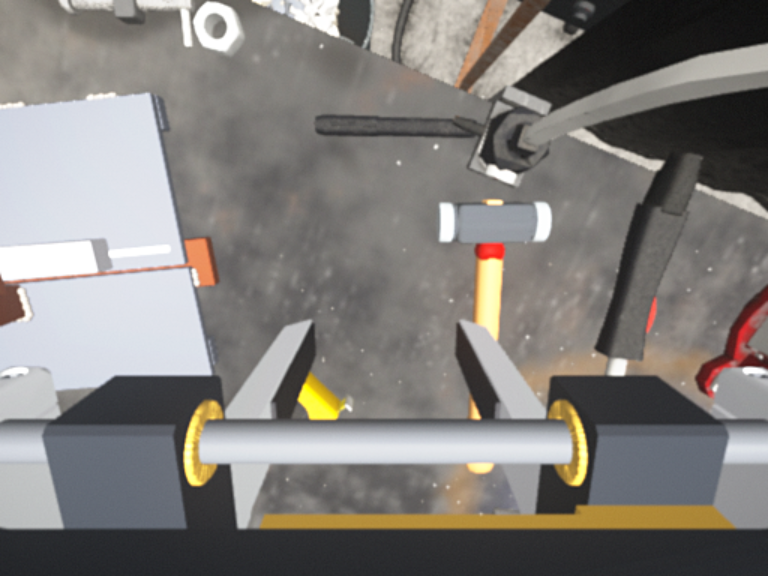

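```bash
python3 -m jog '0.02 0.7 0 0 0 0 0.7;0.02 0.71 0 0 0 0 0.7;0 0 0.9 0 0 0 0.6;0 0 0.9 0 0 0 0.6;0 0 0.6 0 0 0 0.6;0 0 0 0 0 0 0.6;0 0 0 0 0 0 0.6'
```

```text
clock: 14.78
position: [0.4417, -0.329, 0.024]
tool_rot: [0.0, 0.997, -0.079, 0.001]
contact_force: [-0.4, 0.1, -0.0]
opening: 0.0564
grasp_force: 0.0
```

```bash
python3 -m jog '0 -0.02 0.2 0 0 0 0.6;0 0 0.07 0 0 0 0.6;0 0 0 0 0 0 0.4;0 0 0 0 0 0 0.1;0 0 0 0 0 0 0.1;0 0 0 0 0 0 0.1;0 0 0 0 0 0 0.1' 60
```

```text
clock: 15.65
position: [0.4406, -0.3276, 0.0064]
tool_rot: [0.0, 0.997, -0.079, 0.0]
contact_force: [-0.1, 0.7, 0.8]
opening: 0.0199
grasp_force: 60.0
```

```bash
python3 -m jog '0 0 -0.3 0 0 0 0.1;0 0 -0.8 0 0 -0.5 0.1;0 0 -0.9 0 0 -0.57 0.1;0.02 -0.84 0 0 0 0 0.1;0.02 -0.84 0 0 0 0 0.1;0.02 -0.84 0 0 0 0 0.1;0.01 -0.84 0 0 0 0 0.1;0 -0.8 0 0 0 0 0.1;0 0 0 0 0 0 0.1;0 0 0 0 0 0 0.1'
python3 - <<'E'
from seg import *
s=manip.state(); p=s["position"]; M=q2R(s["tool_rot"]); print(p,M.round(4).tolist())
c=cap("wrist"); save(c,"wrist6.png"); H=hsv(c); h,s,v=H[...,0],H[...,1],H[...,2]; P=cloud(c); X,Y,Z=P[...,0],P[...,1],P[...,2]
w=(Z>.026)&(Z<.055)&(v>190)&(s<40)&(abs(X-.505)<.03)&(Y<.06)&(Y>-.06)
print("wedge",w.sum(),rect(P[w]))
hd=(Z>.09)&(Z<.2)&(X>.4)&(X<.56)&(abs(Y-p[1])<.06)
print("head pts",hd.sum(),rect(P[hd]))
L=(P-p)@M   # tool coords
a=L[hd]; 
for x in np.arange(.0,.06,.008):
    j=abs(a[:,0]-x)<.004
    if j.sum()>3: print("tool x",round(x,3),"y",np.percentile(a[j,1],[2,98]).round(4),"z",np.median(a[j,2]).round(4),j.sum())
t=cap("top"); Ht=hsv(t); Pt=cloud(t)
y=(Ht[...,0]>18)&(Ht[...,0]<35)&(Ht[...,1]>120)&(Ht[...,2]>100)&(abs(Pt[...,0]-.336)<.08)&(abs(Pt[...,1]+.141)<.07)
print("tape",y.sum(),np.nanpercentile(Pt[y],[1,99],axis=0).round(3).tolist())
E
```

```text
clock: 16.9
position: [0.4609, -0.0792, 0.1269]
tool_rot: [0.0, 0.999, -0.033, 0.0]
contact_force: [0.1, 0.1, -3.5]
opening: 0.0193
grasp_force: 60.0
[ 0.46089274 -0.0791966   0.1268501 ] [[0.9979, -0.0653, 0.0004], [-0.0653, -0.9979, -0.0006], [0.0004, 0.0006, -1.0]]
wedge 1774 (array([504.3,  12.5]), 83.0, 24.9, np.float32(86.2))
head pts 12360 (array([457.4, -79. ]), 115.8, 84.3, np.float32(-3.0))
tool x 0.0 y [-0.01    0.0097] z -0.0208 546
tool x 0.008 y [-0.021   0.0207] z -0.0402 2536
tool x 0.016 y [-0.0105  0.0099] z -0.0206 443
tool x 0.024 y [-0.0392  0.0389] z -0.0242 1047
tool x 0.032 y [-0.0403  0.0392] z -0.0248 1821
tool x 0.04 y [-0.0403  0.0396] z -0.0247 1947
tool x 0.048 y [-0.04    0.0392] z -0.023 2435
tool x 0.056 y [-0.0378  0.0398] z -0.0134 163
tape 0 [nan, nan, nan]
  return np.nanmean(a, axis, out=out, keepdims=keepdims)
```

View pics/wrist6.png

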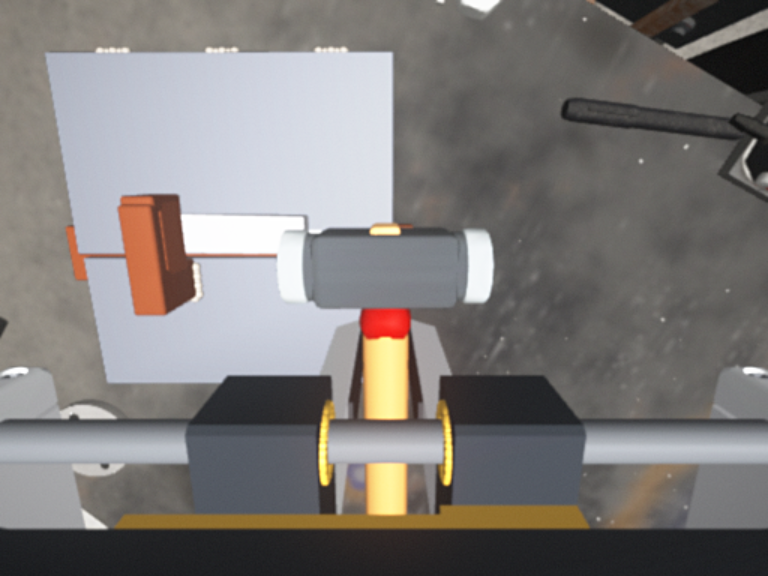

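```bash
python3 -m jog '0 0 0.7 0 0 0 0.1;0 0 0.6 0 0 0 0.1;0 0 0.2 0 0 0 0.1;0 0 0 0 0 0 0.1;0 0 0 0 0 0 0.1'
```

```text
clock: 17.62
position: [0.462, -0.0793, 0.0373]
tool_rot: [0.0, 0.999, -0.033, 0.001]
contact_force: [-0.1, -0.1, -3.6]
opening: 0.0199
grasp_force: 60.0
```

```bash
python3 -m jog '0 0 0.08 0 0 0 0.1;0 0 0 0 0 0 0.1;0 0 0 0 0 0 0.1' && python3 -m jog '0 -0.08 0 0 0 0 0.1;0 -0.08 0 0 0 0 0.1;0 -0.08 0 0 0 0 0.1;0 -0.08 0 0 0 0 0.1'
```

```text
clock: 18.0
position: [0.4612, -0.0787, 0.0317]
tool_rot: [-0.0, 0.999, -0.033, 0.0]
contact_force: [1.0, 0.8, -3.8]
opening: 0.0196
grasp_force: 60.0
clock: 18.5
position: [0.4624, -0.0593, 0.0315]
tool_rot: [0.0, 0.999, -0.033, 0.0]
contact_force: [0.2, -0.8, -2.5]
opening: 0.0195
grasp_force: 60.0
```

```bash
python3 -m jog '0 -0.06 0 0 0 0 0.1;0 -0.06 0 0 0 0 0.1' && python3 -m jog '0 -0.06 0 0 0 0 0.1;0 -0.03 0 0 0 0 0.1'
```

```text
clock: 18.75
position: [0.4627, -0.0529, 0.0314]
tool_rot: [0.0, 0.999, -0.033, 0.0]
contact_force: [-0.3, -4.2, -4.5]
opening: 0.0198
grasp_force: 60.0
clock: 19.0
position: [0.4629, -0.0477, 0.0313]
tool_rot: [0.0, 0.999, -0.033, -0.0]
contact_force: [0.2, -4.7, -6.0]
opening: 0.0194
grasp_force: 60.0
```

```bash
python3 -m jog '0 0.15 -0.01 0 0 0 0.1;0 0 0 0 0 0 0.1;0 0 0 0 0 0 0.1' && python3 -m jog '0 -0.1 0 0 0 0 0.1;0 -0.1 0 0 0 0 0.1;0 -0.06 0 0 0 0 0.1;0 -0.06 0 0 0 0 0.1'
```

```text
clock: 19.38
position: [0.4626, -0.0556, 0.0322]
tool_rot: [-0.0, 0.999, -0.033, 0.0]
contact_force: [0.7, -0.3, -3.4]
opening: 0.0198
grasp_force: 60.0
clock: 19.88
position: [0.4634, -0.0385, 0.0318]
tool_rot: [0.001, 0.999, -0.034, -0.0]
contact_force: [0.5, -7.2, -6.7]
opening: 0.0197
grasp_force: 60.0
```

```bash
python3 -m jog '0 0.15 0 0 0 0 0.1;0 0 0 0 0 0 0.1;0 0 0 0 0 0 0.1;0 -0.12 0 0 0 0 0.1;0 -0.06 0 0 0 0 0.1;0 -0.06 0 0 0 0 0.1;0 -0.06 0 0 0 0 0.1' && python3 -m jog '0 0.15 0 0 0 0 0.1;0 0 0 0 0 0 0.1;0 0 0 0 0 0 0.1;0 -0.12 0 0 0 0 0.1;0 -0.06 0 0 0 0 0.1;0 -0.06 0 0 0 0 0.1;0 -0.03 0 0 0 0 0.1'
```

```text
clock: 20.75
position: [0.4639, -0.0304, 0.0318]
tool_rot: [0.002, 0.999, -0.034, -0.0]
contact_force: [0.7, -8.6, -9.0]
opening: 0.0196
grasp_force: 60.0
clock: 21.62
position: [0.4642, -0.0236, 0.0318]
tool_rot: [0.002, 0.999, -0.035, -0.0]
contact_force: [-1.4, -9.8, -7.0]
opening: 0.0193
grasp_force: 60.1
```

```bash
python3 -m jog '0 -0.03 0 0 0 0 0.1;0 -0.02 0 0 0 0 0.1' | sed -n '2p;4p' && python3 -m jog '0 -0.03 0 0 0 0 0.1;0 0 0 0 0 0 0.1' | sed -n '2p;4p'; python3 -m jog '0 0.15 0 0 0 0 0.1;0 0 0 0 0 0 0.1;0 0 0 0 0 0 0.1;0 0 0 0 0 0 0.1'
python3 - <<'E'
from seg import *
c=cap("wrist"); save(c,"wrist7.png"); H=hsv(c); h,s,v=H[...,0],H[...,1],H[...,2]; P=cloud(c); X,Y,Z=P[...,0],P[...,1],P[...,2]
for nm,a,b in(("near",.42,.455),("far",.53,.545),("far2",.55,.57)):
    k=(s<60)&(v>90)&(X>a)&(X<b)&(Y>-.07)&(Y<.03)&(Z<.03)&(Z>.01);print(nm,k.sum(),np.nanmedian(Z[k]))
w=(Z>.024)&(Z<.055)&(v>190)&(s<40)&(abs(X-.505)<.03)&(Y<.06)&(Y>-.06)
print("wedge",w.sum(),rect(P[w]),np.nanpercentile(Y[w],[1,2]))
E
```

```text
position: [0.4639, -0.0226, 0.0318]
contact_force: [-2.6, -14.7, -6.0]
position: [0.4638, -0.0219, 0.0318]
contact_force: [-1.8, -16.2, -4.7]
clock: 22.62
position: [0.4647, -0.0239, 0.0321]
tool_rot: [-0.0, 0.999, -0.032, 0.0]
contact_force: [-0.8, 1.1, -4.4]
opening: 0.0196
grasp_force: 60.0
near 953 0.019525297973699896
far 3337 0.01940935565584828
far2 4895 0.01943488415442221
wedge 2195 (array([497.7,  -2.7]), 114.5, 42.7, np.float32(89.8)) [-0.05947594 -0.05899573]
```

```bash
python3 -m jog '0 0.05 0 0 0 0 0.1;0 0 0 0 0 0 0.1;0 -0.1 0 0 0 0 0.1;0 -0.05 0 0 0 0 0.1;0 -0.05 0 0 0 0 0.1;0 -0.05 0 0 0 0 0.1;0 0 0 0 0 0 0.1' && python3 -m jog '0 -0.03 0 0 0 0 0.1;0 0 0 0 0 0 0.1' | sed -n '2p;4p'
```

```text
clock: 23.55
position: [0.464, -0.0208, 0.0323]
tool_rot: [0.004, 0.999, -0.038, -0.0]
contact_force: [-2.8, -20.4, -0.3]
opening: 0.02
grasp_force: 60.2
position: [0.4639, -0.0204, 0.0323]
contact_force: [-4.0, -22.7, -0.1]
```

```bash
python3 -m jog '0 -0.03 0 0 0 0 0.1;0 0 0 0 0 0 0.1' | sed -n '2p;4p' && python3 -m jog '0 0.3 0 0 0 0 0.1;0 0 0 0 0 0 0.1;0 0 0 0 0 0 0.1;0 -0.1 0 0 0 0 0.1;0 -0.07 0 0 0 0 0.1;0 -0.07 0 0 0 0 0.1;0 -0.04 0 0 0 0 0.1;0 -0.04 0 0 0 0 0.1;0 0 0 0 0 0 0.1'
```

```text
position: [0.4637, -0.0198, 0.0323]
contact_force: [-4.5, -25.0, 0.5]
clock: 25.18
position: [0.4635, -0.019, 0.0324]
tool_rot: [0.006, 0.999, -0.04, -0.001]
contact_force: [-5.7, -27.8, 2.5]
opening: 0.0196
grasp_force: 60.4
```

```bash
cat > butt.py <<'E'
from seg import *
c=cap("wrist"); H=hsv(c); s,v=H[...,1],H[...,2]; P=cloud(c); X,Y,Z=P[...,0],P[...,1],P[...,2]
w=(v>185)&(s<40)&(Z>.028)&(Z<.045)&(abs(X-.504)<.016)&(Y<.06)&(Y>-.03)
w=cv2.morphologyEx(w.astype(np.uint8),cv2.MORPH_OPEN,np.ones((5,5)))>0
print("butt y",[np.nanmin(Y[w&(abs(X-x)<.003)]).round(4) for x in(.496,.501,.506,.511)],w.sum())
for nm,a,b in(("near",.42,.455),("far",.53,.545),("far2",.55,.57)):
    k=(s<60)&(v>90)&(X>a)&(X<b)&(Y>-.07)&(Y<.03)&(Z<.03)&(Z>.01);print(nm,np.nanmedian(Z[k]).round(5))
save(c,"wrist8.png")
E
python3 -m jog '0 0.6 0 0 0 0 0.1;0 0 0 0 0 0 0.1;0 0 0 0 0 0 0.1;0 0 0 0 0 0 0.1' | sed -n '2,4p' && python3 butt.py && python3 -m jog '0 -0.3 0 0 0 0 0.1;0 -0.1 0 0 0 0 0.1;0 -0.07 0 0 0 0 0.1;0 -0.07 0 0 0 0 0.1;0 -0.05 0 0 0 0 0.1;0 -0.03 0 0 0 0 0.1;0 0 0 0 0 0 0.1' | sed -n '2,4p'; python3 -m jog '0 0.6 0 0 0 0 0.1;0 0 0 0 0 0 0.1;0 0 0 0 0 0 0.1;0 0 0 0 0 0 0.1' | sed -n '2,4p' && python3 butt.py
```

```text
position: [0.4634, -0.0422, 0.0321]
tool_rot: [-0.001, 1.0, -0.031, -0.0]
contact_force: [-0.1, 0.7, -3.7]
butt y [np.float64(0.0194), np.float64(0.019), np.float64(0.0188), np.float64(0.018)] 1787
near 0.01947
far 0.01922
far2 0.0193
position: [0.4633, -0.0188, 0.0324]
tool_rot: [0.006, 0.999, -0.04, -0.001]
contact_force: [-5.4, -28.3, 2.9]
position: [0.4635, -0.0414, 0.0321]
tool_rot: [-0.0, 1.0, -0.032, 0.0]
contact_force: [0.0, 0.5, -3.7]
butt y [np.float64(0.0197), np.float64(0.0189), np.float64(0.0183), np.float64(0.0183)] 1790
near 0.01945
far 0.01921
far2 0.01929
```

View pics/wrist8.png

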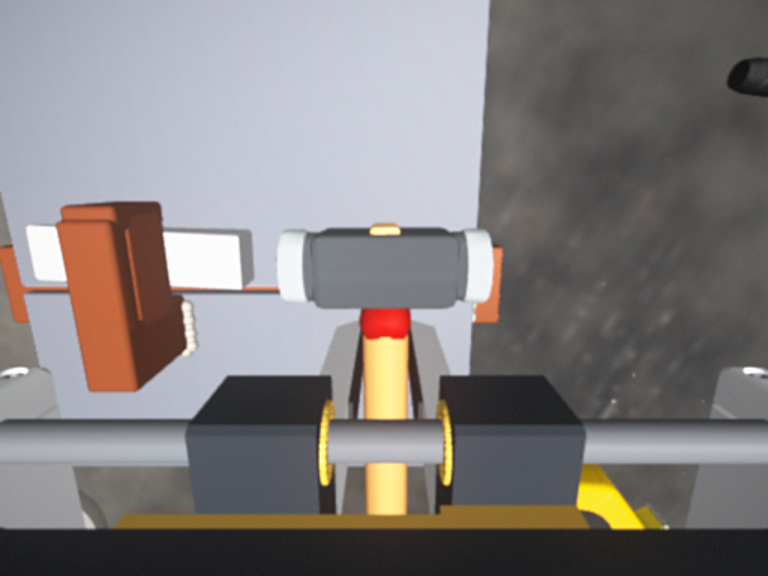

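The wedge sticks out on both sides of the dog, with its butt at (250,258), and the last blow at 28 N did not move it. The plate is flush and the head is clear at (385,265). Now I lay the hammer back where it was.

```bash
python3 -m jog '0 0 -0.8 0 0 0 0.1;0 0 -0.8 0 0 0 0.1;-0.02 0.8 0 0 0 0 0.1;-0.02 0.8 0 0 0 0 0.1;-0.02 0.8 0 0 0 0 0.1;-0.02 0.8 0 0 0 0 0.1;0 0.8 0 0 0 0 0.1;0 0.78 0 0 0 0.5 0.1;0 0 0 0 0 0.55 0.1;0 0 0.8 0 0 0 0.1;0 0 0.6 0 0 0 0.1;0 0 0.2 0 0 0 0.1;0 0 0 0 0 0 0.1;0 0 0 0 0 0 0.1'
```

```text
clock: 28.9
position: [0.441, -0.329, 0.0334]
tool_rot: [0.001, 0.997, -0.078, 0.001]
contact_force: [0.8, 0.0, -2.9]
opening: 0.0192
grasp_force: 60.0
```

```bash
python3 -m jog '0 0 0.3 0 0 0 0.1;0 0 0.1 0 0 0 0.1;0 0 0 0 0 0 0.1;0 0 0 0 0 0 0.1' | sed -n '2,4p'; python3 -m jog '0 0 0.05 0 0 0 0.1;0 0 0 0 0 0 0.1;0 0 0 0 0 0 0.1' | sed -n '2,4p'
```

```text
position: [0.4398, -0.3288, 0.0081]
tool_rot: [0.0, 0.997, -0.079, 0.0]
contact_force: [-0.3, 0.0, -4.3]
position: [0.4403, -0.3291, 0.0064]
tool_rot: [0.0, 0.997, -0.079, 0.001]
contact_force: [-2.9, 1.5, 5.8]
```

Resting on the bench (fz +5.8 N). I release it gently and rise straight up.

```bash
python3 -m jog '0 0 0 0 0 0 0.25;0 0 0 0 0 0 0.4;0 0 0 0 0 0 0.55;0 0 0 0 0 0 0.55;0 0 -0.2 0 0 0 0.55;0 0 -0.7 0 0 0 0.55;0 0 -0.9 0 0 0 0.55;0 -0.5 -0.5 0 0 0 0.55;0 0 0 0 0 0 0.55;0 0 0 0 0 0 0.55' | sed -n '1,4p'
python3 - <<'E'
from seg import *
c=cap("wrist"); P=cloud(c); X,Y,Z=P[...,0],P[...,1],P[...,2]
k=(X>.466)&(X<.49)&(Y>-.39)&(Y<-.27)&(Z>.02)&(Z<.06); print("head",k.sum(),np.nanmedian(P[k],0).round(4))
t=cap("top"); P=cloud(t); X,Y,Z=P[...,0],P[...,1],P[...,2]; H=hsv(t)
for nm,a,b in(("near",.41,.46),("far",.515,.53),("far2",.54,.56)):
    k=(H[...,1]<60)&(X>a)&(X<b)&(Y>-.07)&(Y<.03)&(Z>.01)&(Z<.03); print(nm,np.nanmedian(Z[k]).round(4))
save(t,"top9.png"); print(manip.state()["clock"])
E
```

```text
clock: 31.02
position: [0.4441, -0.2994, 0.1429]
tool_rot: [0.0, 0.997, -0.078, -0.0]
contact_force: [-0.4, -0.5, -0.4]
head 1683 [ 0.4781 -0.3344  0.0311]
near 0.0204
far 0.02
far2 0.0201
31.125
```

View pics/top9.png

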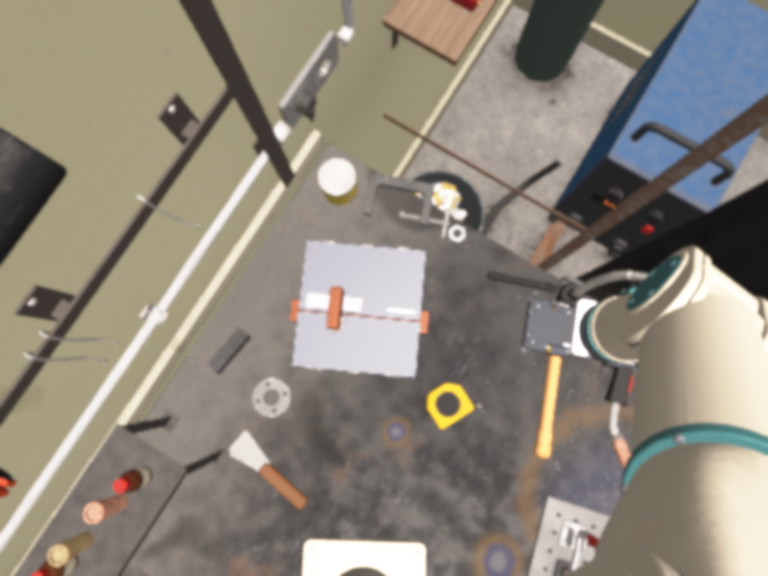

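The final view shows the hammer flat at its old place with its handle at (550,405), the wedge through the dog at (333,302) and the bystanders where they were. The plates measure level.

```bash
python3 -c "
from workcell import manip
print(manip.job_done())"
```

```text
the job is handed in; nothing more can be done
None
```

The job is handed in at about 31 s, verdict not shown: a last 28 N blow no longer moved the wedge, the plates measure flush within about 0.4 mm, the hammer lies flat back at its old place and the bystanders look unmoved; the wedge's grip on the dog at rest is inferred, not measured.

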